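# Clip the rubber stamps into the stamp rack and shut its keeper bar

## Robot

A 6-joint arm with a two-finger parallel gripper is mounted at the origin on a cart in front of the work surface, level with it; the furniture and walls round the work are solid. World frame = base frame: x ahead of the robot, y to its left, z up, the work surface at z = 0. Lengths are in mm, angles in rad, forces in N, time in s.
With the tool pointing down it reaches from about 375 to 975 mm from the base axis. Payload 3.8 kg.
Tool frame: the origin (TCP) lies between the finger pads; the fingertips stand 11 mm ahead of it and the grasp point (between the pads) lies 8 mm behind it; z points along the fingers, y is the line along which they close (so a half turn about z gives the same grasp; the last joint's range is limited). The gripper opens to 85 mm and grips with 20 to 120 N. Pads are 22 mm wide; open, the fingers measure 114 mm over their backs; the gripper's body (76 mm by 85 mm) begins 54 mm behind the grasp point. The pads swing forward as they close: fully open they stand 13 mm farther back than shut.
Start: joints at [-1.341, 0.264, 1.604, -0, 1.274, -0.037], TCP at [177.956, -651.114, 242.28] pointing down, gripper open.
Joint ranges: [-2.63, 2.63], [-0.94, 2.18], [0.31, 2.57], [-1.31, 4.45], [0, 2.66], [-2.55, 2.55]. Speed limits (rad/s): [2.57, 2.57, 3.14, 3.14, 3.14, 3.14].

## Interface

Orientations are given as a unit quaternion [w, x, y, z].
In Python, from workcell import * gives the robot as it stands. The module is installed in compiled form; this text tells all that it offers.
- The arm moves only by the shell command python3 -m pendant 'ROWS' [FORCE]. ROWS is a JSON object of lists of equal length, an entry for each row: "delta_rot": the turn, a rotation vector about the world's x, y, z each as a share of 5 degrees, from -1 to 1, a list of three; "xyz": the shift along the world's x, y, z each as a share of 4 cm, from -1 to 1, a list of three; "jaw": the opening, from -1 (shut) to 1 (fully open). In form: {"delta_rot": [[rx, ry, rz], ...], "xyz": [[tx, ty, tz], ...], "jaw": [jaw, ...]}. A call has 1 to 12 rows; each row shifts and turns the commanded pose from where the row before left it; what a row does not reach is not made up. A row lasts 1/10 s, in which the tool goes at most 50 mm and 8.59 degrees, less where a joint would pass 70% of its speed; a pose out of reach is approached as far as the arm can. A call with a number of a shift or a turn outside -1 to 1 is refused whole. A call with a gripper value outside its range is refused whole. The fingers move at their own pace and stop on an object; FORCE is the grip in N (left out, the last holds). Time passes only in rows, so rows that do not move let the fingers close. It gives the time, the measured TCP pose, the force, the opening and the grip force at its end, in the units of the state.
- get_state(): the state, without advancing time (a new reading comes with each control period).
- capture(name): name is "scene" or "top" or "wrist"; returns the picture (384x512x3 uint8, red, green, blue); there is no depth.
- camera_model(name): a dict with "fx", "fy", "cx", "cy" (pixels), "distortion" ([k1, k2, p1, p2, k3] as OpenCV has them; the pictures are not rectified), "R" (3x3) and "t" (3): a world point X has camera coordinates R X + t. Camera axes: x right, y down, z forward; pixel columns grow to the right and rows downward; lengths in mm; the calibration is good to about 2 mm. A picture is of the moment at which its call begins: read the wrist's pose just before it. camera_model takes no time and is no camera call; for the wrist camera it gives the pose at the moment of the call.
- sign_off(): hands the job in; it is judged then, once.
The state is a dict: "t": time; "joint_positions": joint angles; "qd": joint speeds; "joint_torque": joint torques, N m; "eef_pos": TCP position; "orientation": TCP orientation; "force": force on the tool from outside, world axes, zero at the start; "wrist_torque": the same for the moment, N m; "finger_gap": finger opening in mm; "grip_force": force on a finger pad.
Only numpy, scipy, OpenCV 4.12 (cv2) and the standard library are available. Lean on these libraries where they do the work, as an engineer would, in place of code of your own. Each camera call takes 0.05 s, during which the arm holds its last target. There are 200 camera calls.

## Task

Put the two loose rubber stamps away in the stamp rack: one upright in each empty bay, pushed in sideways from the open front until its handle snaps fully home in the spring clip. The stamp already in the middle clip stays there. Then swing the steel keeper bar over and down in front of the stamps until it is fully shut, and leave the ink pad, stapler and calculator where they are.

Things in the scene. Friction and masses are not known exactly. Their poses are not given: they have to be found in the camera images.
- rack: grey plastic stamp rack fixed on the counter, 240 mm long (its y), 75 mm deep; three bays 70 mm apart, open to its -x side. Origin on the counter at the middle bay's seat, x into the rack, y along the row to the left, z up. A stamp slides in over the bare counter along +x, its 44 mm side along y. Back plate 66 mm high, front at x = 15.5 mm, stops the block (3 mm play).
- bay_left (a point): seat of the left (+y) bay, empty at first. Point: on the axis of a fully seated stamp, 36.5 mm above the counter; x points into the rack, y along the row to the left. Dividers 12 mm high between bays and at the ends (rack y = -105, -35, 35, 105 mm), pointed in front, from x = -22 mm on, funnel the block into the 48 mm wide bay.
- bay_mid (a point): seat of the middle bay, which holds a stamp from the start. Point: on the axis of a fully seated stamp, 36.5 mm above the counter; x points into the rack, y along the row to the left.
- bay_right (a point): seat of the right (-y) bay, empty at first. Point: on the axis of a fully seated stamp, 36.5 mm above the counter; x points into the rack, y along the row to the left. In each bay two steel spring jaws, 50 to 62 mm above the counter, reach forward to x = -13.5 mm; the handle is pushed between their lips (8 to 15 N), springs in and is held.
- stamp_a_mid (a point): loose, on the counter left in front of the rack: rubber stamp, standing, 73 mm tall: base block 25 deep (its x) x 44 wide (its y) x 18 mm high, a round wooden handle up to 24 mm thick above it on the same axis; 0.06 to 0.11 kg. Point: on its axis, 36.5 mm above its foot, z up. Front and back are alike (half a turn makes no difference).
- stamp_b_mid (a point): loose, on the counter in front of the rack: rubber stamp, standing, 73 mm tall: base block 25 deep (its x) x 44 wide (its y) x 18 mm high, a round wooden handle up to 24 mm thick above it on the same axis; 0.06 to 0.11 kg. Point: on its axis, 36.5 mm above its foot, z up. Front and back are alike (half a turn makes no difference).
- stamp_c_mid (a point): already in the middle clip, to stay: rubber stamp, standing, 73 mm tall: base block 25 deep (its x) x 44 wide (its y) x 18 mm high, a round wooden handle up to 24 mm thick above it on the same axis; 0.06 to 0.11 kg. Point: on its axis, 36.5 mm above its foot, z up. Front and back are alike (half a turn makes no difference).
- keeper (a joint): swing angle of the keeper, rad: 0 = shut (a stop), the bar lying across the row in front of the handles; it grows as the bar swings up and back over the stamps; 1.57 = straight up; it starts leaning back at 1.85 to 2.15. A stiff hinge: it stays where it is left and takes about 2 N at the bar, less on the way down.
- keeper_bar (a point): middle of the keeper's round steel bar, 8 mm thick, 220 mm long along the rack's y, on two 56 mm arms at the rack's ends. Hinge line in the rack's frame: x = 28, z = 45 mm; shut, the bar is at x = -28, z = 45 mm; upright at x = 28, z = 101 mm; it passes clear over the stamps.
- ink_pad: blue stamp pad tin, 60 x 91 x 17 mm, origin under its centre; leave alone
- stapler: stapler, 32 x 136 x 41 mm, origin under its centre; leave alone
- calculator: calculator, 118 x 69 x 13 mm, origin under its centre; leave alone
Not all that is in view belongs to the job. Leave any yellow look-alike of the part that bears stamp_b_mid alone.

How it is judged (in metres and radians):
On the way, in this order (a step that is already met when the one before it is completed fails the run):
1. one loose stamp is snapped home in an empty bay (((horizontal distance between stamp_a_mid and bay_left below 0.007 m and height (world z) of stamp_a_mid below 0.045 m and angle between stamp_a_mid's own z axis and vertical below 0.12 rad and angle between the y axis of stamp_a_mid and the y axis of bay_left, either way round below 0.2 rad) or (horizontal distance between stamp_a_mid and bay_right below 0.007 m and height (world z) of stamp_a_mid below 0.045 m and angle between stamp_a_mid's own z axis and vertical below 0.12 rad and angle between the y axis of stamp_a_mid and the y axis of bay_right, either way round below 0.2 rad) or (horizontal distance between stamp_b_mid and bay_left below 0.007 m and height (world z) of stamp_b_mid below 0.045 m and angle between stamp_b_mid's own z axis and vertical below 0.12 rad and angle between the y axis of stamp_b_mid and the y axis of bay_left, either way round below 0.2 rad) or (horizontal distance between stamp_b_mid and bay_right below 0.007 m and height (world z) of stamp_b_mid below 0.045 m and angle between stamp_b_mid's own z axis and vertical below 0.12 rad and angle between the y axis of stamp_b_mid and the y axis of bay_right, either way round below 0.2 rad))), for 0.2 s.
2. both loose stamps are snapped home in the two outer bays ((((horizontal distance between stamp_a_mid and bay_left below 0.007 m and height (world z) of stamp_a_mid below 0.045 m and angle between stamp_a_mid's own z axis and vertical below 0.12 rad and angle between the y axis of stamp_a_mid and the y axis of bay_left, either way round below 0.2 rad) and (horizontal distance between stamp_b_mid and bay_right below 0.007 m and height (world z) of stamp_b_mid below 0.045 m and angle between stamp_b_mid's own z axis and vertical below 0.12 rad and angle between the y axis of stamp_b_mid and the y axis of bay_right, either way round below 0.2 rad)) or ((horizontal distance between stamp_a_mid and bay_right below 0.007 m and height (world z) of stamp_a_mid below 0.045 m and angle between stamp_a_mid's own z axis and vertical below 0.12 rad and angle between the y axis of stamp_a_mid and the y axis of bay_right, either way round below 0.2 rad) and (horizontal distance between stamp_b_mid and bay_left below 0.007 m and height (world z) of stamp_b_mid below 0.045 m and angle between stamp_b_mid's own z axis and vertical below 0.12 rad and angle between the y axis of stamp_b_mid and the y axis of bay_left, either way round below 0.2 rad)))), for 0.2 s.
3. the keeper bar is shut in front of the stamps ((((horizontal distance between stamp_a_mid and bay_left below 0.007 m and height (world z) of stamp_a_mid below 0.045 m and angle between stamp_a_mid's own z axis and vertical below 0.12 rad and angle between the y axis of stamp_a_mid and the y axis of bay_left, either way round below 0.2 rad) and (horizontal distance between stamp_b_mid and bay_right below 0.007 m and height (world z) of stamp_b_mid below 0.045 m and angle between stamp_b_mid's own z axis and vertical below 0.12 rad and angle between the y axis of stamp_b_mid and the y axis of bay_right, either way round below 0.2 rad)) or ((horizontal distance between stamp_a_mid and bay_right below 0.007 m and height (world z) of stamp_a_mid below 0.045 m and angle between stamp_a_mid's own z axis and vertical below 0.12 rad and angle between the y axis of stamp_a_mid and the y axis of bay_right, either way round below 0.2 rad) and (horizontal distance between stamp_b_mid and bay_left below 0.007 m and height (world z) of stamp_b_mid below 0.045 m and angle between stamp_b_mid's own z axis and vertical below 0.12 rad and angle between the y axis of stamp_b_mid and the y axis of bay_left, either way round below 0.2 rad))) and value of joint keeper below 0.12 rad), for 0.2 s.
At the end, for the whole second after the job is handed in: One loose stamp stands in each outer bay and the third still in the middle one, each within 7 mm of its seat, on the counter, upright within 0.12 rad, broad side square to the rack within 0.2 rad; the keeper bar is within 0.12 rad of shut (all of step 3 and horizontal distance between stamp_c_mid and bay_mid below 0.007 m and height (world z) of stamp_c_mid below 0.045 m and angle between stamp_c_mid's own z axis and vertical below 0.12 rad and angle between the y axis of stamp_c_mid and the y axis of bay_mid, either way round below 0.2 rad); the robot touches nothing.
It fails at once if the ink pad is shifted by more than 40 mm (distance of ink_pad from where it was at the start of the episode above 0.04 m).
It fails at once if the stapler is shifted by more than 40 mm (distance of stapler from where it was at the start of the episode above 0.04 m).
It fails at once if the calculator is shifted by more than 40 mm (distance of calculator from where it was at the start of the episode above 0.04 m).
It fails at once if the stamp in the middle clip comes out (horizontal distance between stamp_c_mid and bay_mid above 0.015 m).
It also fails if it takes over 70 s, if anything falls off the work surface, if the arm or the gripper's body presses on something with over 40 N, if the wrist force passes 120 N, or if a joint passes its speed limit or range.

## Working session

There is one attempt and no reset: what is moved stays moved. The work goes in short steps, Python scripts to look and compute and a shell command to move; the robot and the scene stay as the last step left them, time stands still between calls to the robot, and variables do not carry over. Pictures are saved under pics/ and viewed, at most 10 in all, crops included, and the job is handed in when it is done.

```bash
mkdir -p pics; python3 - <<'E'
from workcell import *
import cv2
s=get_state();print(s)
for n in("scene","top"):
    cv2.imwrite(f"pics/{n}0.png",cv2.resize(capture(n)[:,:,::-1],(800,600),interpolation=cv2.INTER_CUBIC));c=camera_model(n);print(n,c)
E
```

```text
{'t': 0.0, 'joint_positions': array([-1.34090221e+00,  2.64761683e-01,  1.60542541e+00, -1.40301508e-05,
        1.27374423e+00, -3.69228576e-02]), 'qd': array([ 8.37057166e-04, -1.78735824e-04,  2.19611352e-03,  4.34545977e-04,
       -5.81371455e-05, -1.53219534e-03]), 'joint_torque': array([ 3.91789390e-04, -5.15114093e+01, -3.67311323e+01, -1.03819687e-04,
        1.28514413e-02,  1.36162335e-07]), 'eef_pos': array([ 177.78064372, -650.39262086,  240.92853087]), 'orientation': array([-1.16325111e-03,  9.91113327e-01,  1.33015061e-01, -1.19323374e-04]), 'force': array([-1.34999326, -1.06715201,  0.05123332]), 'wrist_torque': array([ 0.00892552,  0.00679396, -0.02770771]), 'grip_force': 0.0, 'finger_gap': 85.4512000060163}
scene {'fx': 455.62116311446687, 'fy': 455.62116311446687, 'cx': 253.58925615669378, 'cy': 194.81015894161695, 'distortion': array([-0.13246286,  0.        ,  0.        ,  0.        ,  0.        ]), 'R': array([[ 0.50919311, -0.86064796,  0.00273343],
       [-0.36698641, -0.21999416, -0.90383823],
       [ 0.77848786,  0.45922507, -0.42786562]]), 't': array([-538.09724049,  160.31248936,  972.1121983 ])}
top {'fx': 451.7269547366986, 'fy': 451.7269547366986, 'cx': 258.77293355905294, 'cy': 194.78829562138796, 'distortion': array([-0.01487041,  0.        ,  0.        ,  0.        ,  0.        ]), 'R': array([[ 1.35762858e-02, -9.99905036e-01,  2.36723260e-03],
       [-9.73178610e-01, -1.37570666e-02, -2.29639143e-01],
       [ 2.29649902e-01,  8.13906500e-04, -9.73272963e-01]]), 't': array([-312.95644588,  542.13010462, 1031.12984919])}
```

View pics/scene0.png

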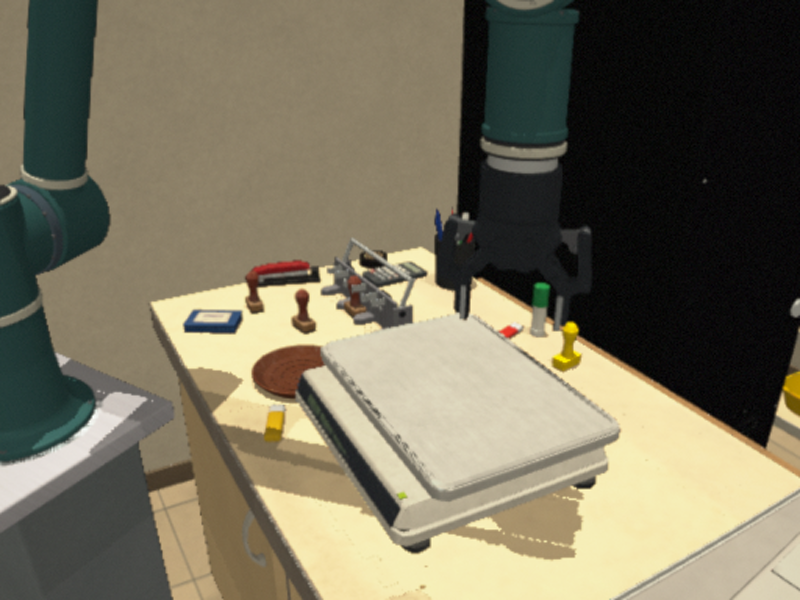

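View pics/top0.png

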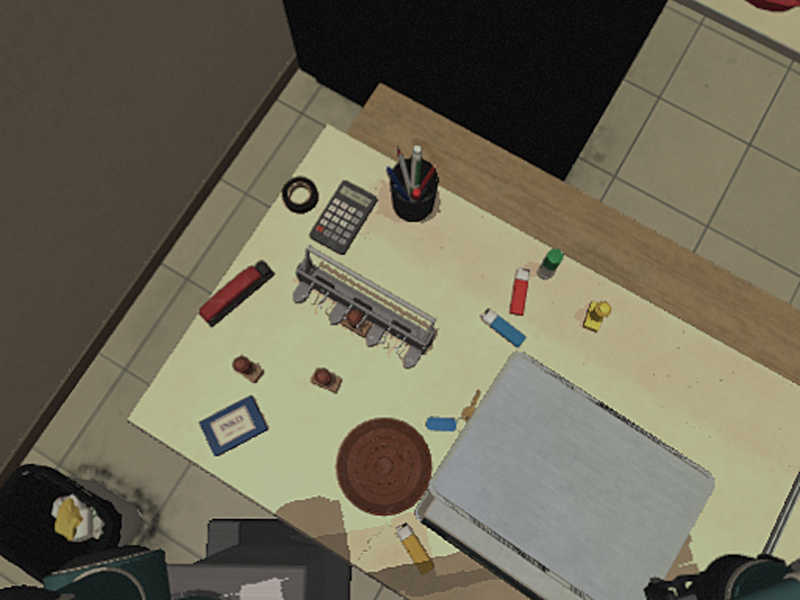

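The top view (800 px scale) shows stamp a at about (245,366), stamp b at (323,376), the rack with its open side toward the lower left, and divider tips from (300,293) to (412,360). The middle stamp's handle is at (354,317). The yellow look-alike at (597,315) is far away.

```bash
cat > h.py <<'E'
from workcell import *
import cv2, numpy as np
def ray(cm,uv):
    K=np.array([[cm["fx"],0,cm["cx"]],[0,cm["fy"],cm["cy"]],[0,0,1.]])
    p=cv2.undistortPoints(np.array([[uv]],float),K,np.array(cm["distortion"]))[0,0]
    R=np.array(cm["R"]);return -R.T@cm["t"],R.T@np.array([p[0],p[1],1])
def at(cm,uv,z):
    o,d=ray(cm,uv);return (o+d*(z-o[2])/d[2])[:2].round(1)
def proj(cm,P):
    K=np.array([[cm["fx"],0,cm["cx"]],[0,cm["fy"],cm["cy"]],[0,0,1.]])
    return cv2.projectPoints(np.array(P,float).reshape(-1,3),cv2.Rodrigues(np.array(cm["R"]))[0],np.array(cm["t"],float),K,np.array(cm["distortion"]))[0][:,0].round(1)
E
python3 - <<'E'
from h import *
c=camera_model("top");k=1/1.5625
for n,u,v,z in [("a",245,365,68),("b",323,375,68),("c",354,316,68),("d1",299,295,12),("d4",410,361,12),("ink",234,426,17),("stapl",237,292,35),("calc",343,217,13),("bar L",308,250,96),("barR",434,325,96),("scale corner",520,355,60),("scale c2",432,485,60),("pot",413,190,80)]:
    print(n,at(c,(u*k,v*k),z))
E
```

```text
a [447.6 -65.5]
b [ 434.1 -184.2]
c [ 525.9 -228.3]
d1 [ 571.8 -133.4]
d4 [ 465.8 -315.7]
ink [359.1 -43. ]
stapl [569.6 -37.5]
calc [ 707.  -200.7]
bar L [ 622.2 -156.8]
barR [ 507.7 -350.2]
scale corner [ 470.1 -483.6]
scale c2 [ 275.2 -349.7]
pot [ 729.3 -316.7]
```

```bash
python3 -m pendant '{"delta_rot":[[0,0,-0.76],[0,0,-0.76],[0,0,-0.76],[0,0,-0.76],[0,0,-0.76],[0,0,-0.76],[0,0,-0.76],[0,0,-0.76],[0,0,-0.76],[0,0,-0.76],[0,0,-0.76],[0,0,-0.76]],"xyz":[[0.6,0.95,0.2],[0.6,0.95,0.2],[0.6,0.95,0.2],[0.6,0.95,0.2],[0.6,0.95,0.2],[0.6,0.95,0.2],[0.6,0.95,0.2],[0.6,0.95,0.2],[0.6,0.95,0.2],[0.6,0.95,0.2],[0.6,0.95,0.2],[0.6,0.95,0.2]],"jaw":[1,1,1,1,1,1,1,1,1,1,1,1]}'
python3 -m pendant '{"delta_rot":[[0,0,0],[0,0,0]],"xyz":[[0,0,0],[0,0,0]],"jaw":[1,1]}'
python3 - <<'E'
from h import *
s=get_state();print(s["joint_positions"])
c=camera_model("wrist");print(c)
cv2.imwrite("pics/w1.png",cv2.resize(capture("wrist")[:,:,::-1],(800,600),interpolation=cv2.INTER_CUBIC))
E
```

```text
t: 1.3
eef_pos: [466.3, -193.3, 338.3]
orientation: [-0.0, 0.965, -0.263, -0.0]
force: [1.5, 0.3, -0.5]
finger_gap: 85.3
grip_force: 0.0
t: 1.5
eef_pos: [466.2, -194.2, 338.0]
orientation: [0.0, 0.966, -0.26, -0.0]
force: [-0.4, 0.6, 0.3]
finger_gap: 85.2
grip_force: 0.0
[-4.43630997e-01 -1.07755135e-01  1.82875348e+00 -5.43852090e-04
  1.42101637e+00  1.65276132e+00]
{'fx': 293.5295310027865, 'fy': 293.5295310027865, 'cx': 258.4219897674886, 'cy': 194.70354652114895, 'distortion': array([-0.01051203,  0.        ,  0.        ,  0.        ,  0.        ]), 'R': array([[-5.01715501e-01, -8.65032662e-01,  2.22022004e-04],
       [-8.30641840e-01,  4.81840581e-01,  2.79040835e-01],
       [-2.41486415e-01,  1.39814692e-01, -9.60279211e-01]]), 't': array([ 66.90354945, 417.4789377 , 610.04786266])}
```

View pics/w1.png

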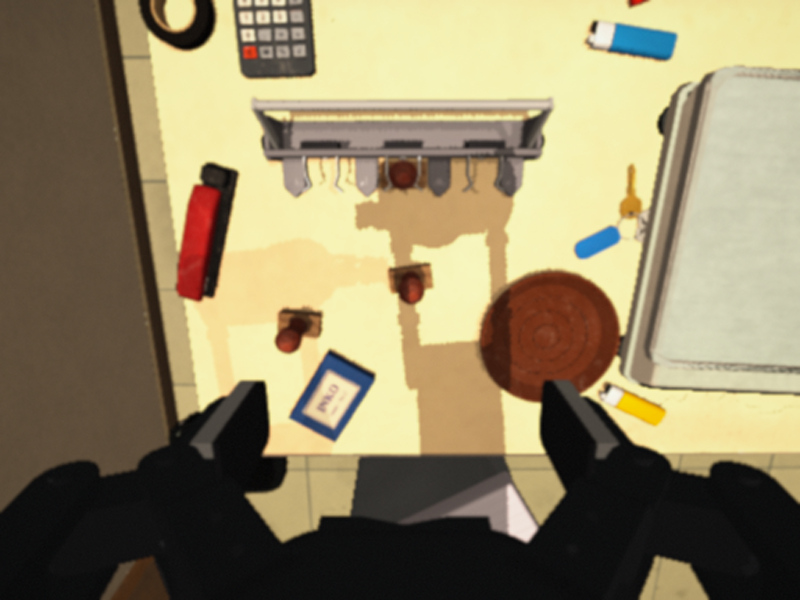

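The wrist view shows the rack square to the image. Divider tips are at (294,195), (365,193), (438,194) and (511,194), and the back plate is at y≈150. Stamp a's block is at (300,322) and its knob at (288,340). Stamp b's block is at (410,278) and its knob at (411,290).

```bash
python3 - <<'E'
from h import *
c=camera_model("wrist");k=1/1.5625
g=lambda u,v,z:at(c,(u*k,v*k),z)
t=[g(294,195,6),g(365,194,6),g(438,194,6),g(511,194,6)]
print("tips",t)
y=(t[0]-t[3]);L=np.linalg.norm(y);y/=L;x=np.array([y[1],-y[0]]);print("L",L,"yaw",np.degrees(np.arctan2(-y[0],y[1])))
mid=np.mean(t,0)+22*x;print("mid",mid,"left",mid+70*y,"right",mid-70*y)
print("c top",g(403,171,66), "jaw tips L",g(322,192,56),g(342,192,56))
print("a",g(288,339,66),"blk",g(300,311,18),"b",g(411,289,66),"blk",g(410,266,18))
for n,p,q in [("a",(281,310),(322,312.5)),("b",(390,268),(430,264))]:
    d=g(*p,18)-g(*q,18);print(n,np.linalg.norm(d),np.degrees(np.arctan2(d[1],d[0])), "rack y", np.degrees(np.arctan2(y[1],y[0])))
cv2.imwrite("pics/w2.png",cv2.resize(capture("wrist")[80:250,150:370,::-1],(792,612))[:600])
E
```

```text
tips [array([ 561.7, -124.9]), array([ 527.3, -185.7]), array([ 491.1, -247.7]), array([ 455. , -309.8])]
L 213.47810192148518 yaw -29.987898368755655
mid [ 527.8298818 -228.0209756] left [ 562.8170769  -167.39180622] right [ 492.84268671 -288.65014498]
c top [ 527.2 -229. ] jaw tips L [ 547.7 -158.8] [ 538.8 -173.9]
a [450.9 -59.9] blk [461.  -67.7] b [ 434.8 -183.5] blk [ 444.8 -189. ]
a 42.157442996462684 56.12146019489035 rack y 60.01210163124435
b 40.188555584892605 65.60324107341731 rack y 60.01210163124435
```

View pics/w2.png

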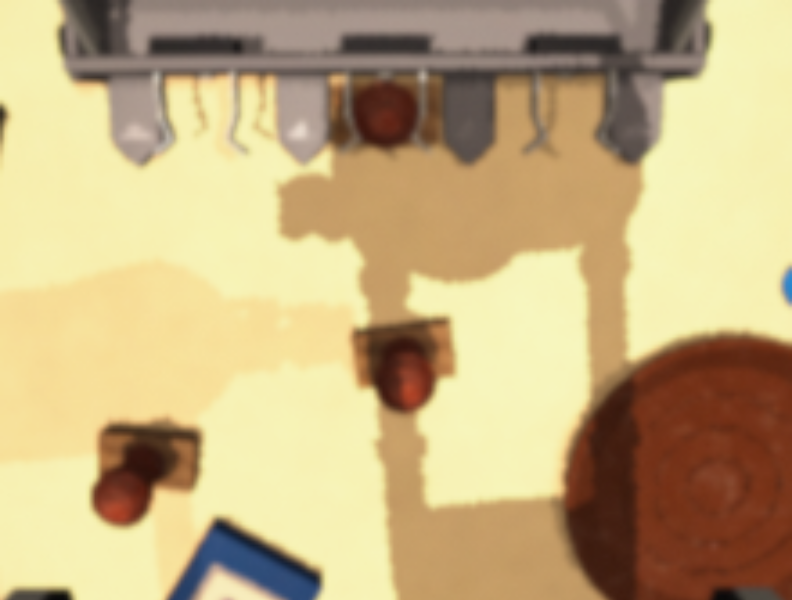

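```bash
python3 -m pendant '{"delta_rot":[[0,0,0.55],[0,0,0.55],[0,0,0],[0,0,0],[0,0,0],[0,0,0],[0,0,0],[0,0,0],[0,0,0],[0,0,0]],"xyz":[[-0.4,0.13,-0.7],[-0.4,0.12,-0.7],[0,0,-1],[0,0,-1],[0,0,-1],[0,0,-1],[0,0,-0.9],[0,0,-0.6],[0,0,-0.35],[0,0,0]],"jaw":[0.2,0.2,0.2,0.2,0.2,0.2,0.2,0.2,0.2,0.2]}' 30
python3 -m pendant '{"delta_rot":[[0,0,0],[0,0,0],[0,0,0],[0,0,0],[0,0,0],[0,0,0]],"xyz":[[0,0,0],[0,0,0],[0,0,0],[0,0,0],[0,0,0],[0,0,0]],"jaw":[-1,-1,-1,-1,-1,-1]}' 30
```

```text
t: 2.6
eef_pos: [430.6, -185.3, 45.4]
orientation: [-0.001, 0.976, -0.216, -0.003]
force: [-0.5, 0.2, 0.3]
finger_gap: 51.6
grip_force: 0.0
t: 3.2
eef_pos: [434.8, -185.5, 49.2]
orientation: [0.0, 0.977, -0.215, 0.001]
force: [-0.4, -1.0, 4.1]
finger_gap: 23.0
grip_force: 29.2
```

```bash
python3 -m pendant '{"delta_rot":[[0,0,0],[0,0,-0.37],[0,0,-0.37],[0,0,-0.36],[0,0,0],[0,0,0],[0,0,0],[0,0,0],[0,0,0]],"xyz":[[0,0,0.15],[0.12,-0.65,0],[0.12,-0.65,0],[0.13,-0.67,0],[0,0,0],[0,0,-0.1],[0.26,-0.15,0],[0.26,-0.15,0],[0,0,0]],"jaw":[-1,-1,-1,-1,-1,-1,-1,-1,-1]}' 30
python3 - <<'E'
from h import *
cv2.imwrite("pics/w3.png",cv2.resize(capture("wrist")[:,:,::-1],(800,600)))
E
```

```text
t: 4.1
eef_pos: [469.1, -274.7, 49.6]
orientation: [-0.001, 0.965, -0.261, -0.002]
force: [-2.5, 2.0, 1.4]
finger_gap: 23.0
grip_force: 31.1
```

View pics/w3.png

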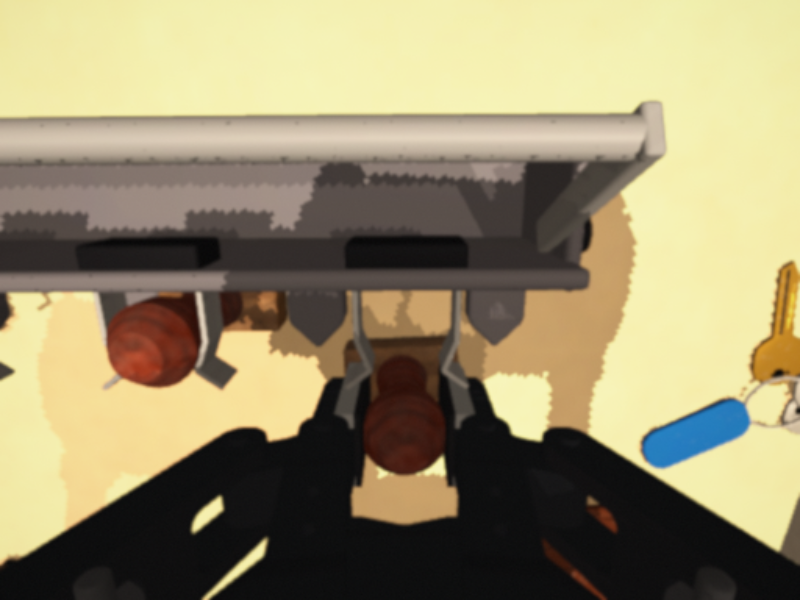

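```bash
python3 -m pendant '{"delta_rot":[[0,0,0],[0,0,0],[0,0,0],[0,0,0],[0,0,0],[0,0,0],[0,0,0],[0,0,0],[0,0,0],[0,0,0]],"xyz":[[0,0,0],[0,0,0],[-0.4,0.23,0],[-0.4,0.23,0],[0,0,0],[0,0,0],[0,0,0],[0,0,-0.32],[0,0,-0.32],[0,0,0]],"jaw":[0,0,0,0,-1,-1,-1,-1,-1,-1]}' 30
python3 - <<'E'
from h import *
s=get_state();x=np.array([.866,-.5]);y=np.array([.5,.866])
d=s["eef_pos"][:2]-np.array([493,-289]);print("rack-frame rel right seat",d@x,d@y,s["finger_gap"])
cv2.imwrite("pics/w4.png",cv2.resize(capture("wrist")[:,:,::-1],(800,600)))
E
```

```text
t: 5.15
eef_pos: [435.7, -256.3, 21.8]
orientation: [-0.001, 0.965, -0.261, -0.002]
force: [-1.0, -0.0, 0.5]
finger_gap: 0.1
grip_force: 0.0
rack-frame rel right seat -65.9121838941047 -0.34595495087118594 0.10450101912435385
```

View pics/w4.png

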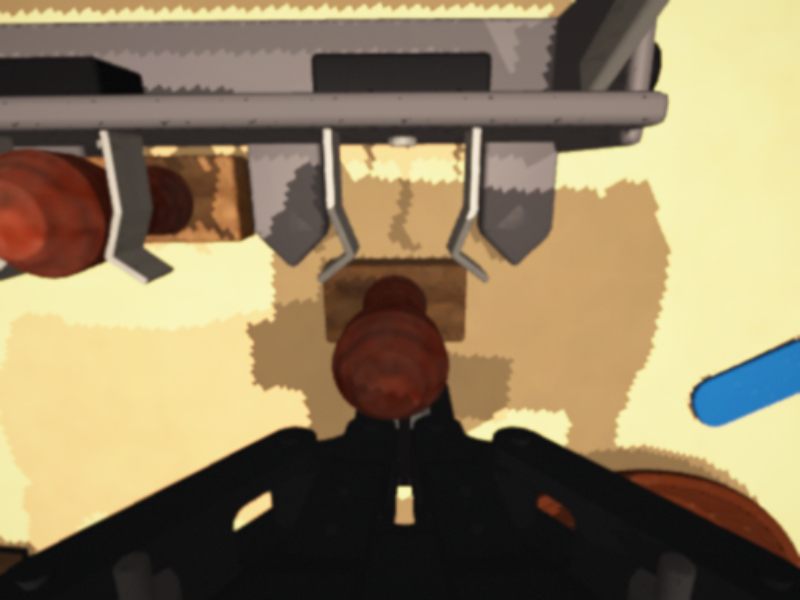

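```bash
python3 -m pendant '{"delta_rot":[[0,0,0],[0,0,0],[0,0,0],[0,0,0],[0,0,0],[0,0,0],[0,0,0]],"xyz":[[0.13,-0.075,0],[0.13,-0.075,0],[0.13,-0.075,0],[0.13,-0.075,0],[0.13,-0.075,0],[0.1,-0.058,0],[0,0,0]],"jaw":[-1,-1,-1,-1,-1,-1,-1]}' 30
python3 -m pendant '{"delta_rot":[[0,0,0],[0,0,0],[0,0,0]],"xyz":[[0.09,-0.05,0],[0.06,-0.035,0],[0,0,0]],"jaw":[-1,-1,-1]}' 30
python3 - <<'E'
from h import *
s=get_state();x=np.array([.866,-.5]);y=np.array([.5,.866])
d=s["eef_pos"][:2]-np.array([493,-289]);print("rel right seat",d@x,d@y,s["force"][:2]@x,s["force"])
E
```

```text
t: 5.9
eef_pos: [455.6, -270.9, 20.9]
orientation: [-0.001, 0.965, -0.26, -0.013]
force: [-28.0, 1.9, 10.4]
finger_gap: 0.4
grip_force: 10.7
t: 6.2
eef_pos: [456.3, -271.3, 20.8]
orientation: [-0.003, 0.965, -0.26, -0.02]
force: [-42.8, 9.8, 28.8]
finger_gap: -0.0
grip_force: 15.8
rel right seat -40.63152815554642 -3.0539950188823606 -41.98992425503188 [-42.83983579   9.78125292  28.84971876]
```

```bash
python3 - <<'E'
from h import *
cv2.imwrite("pics/w5.png",cv2.resize(capture("wrist")[:,:,::-1],(800,600)))
E
```

```text
(no output)
```

View pics/w5.png

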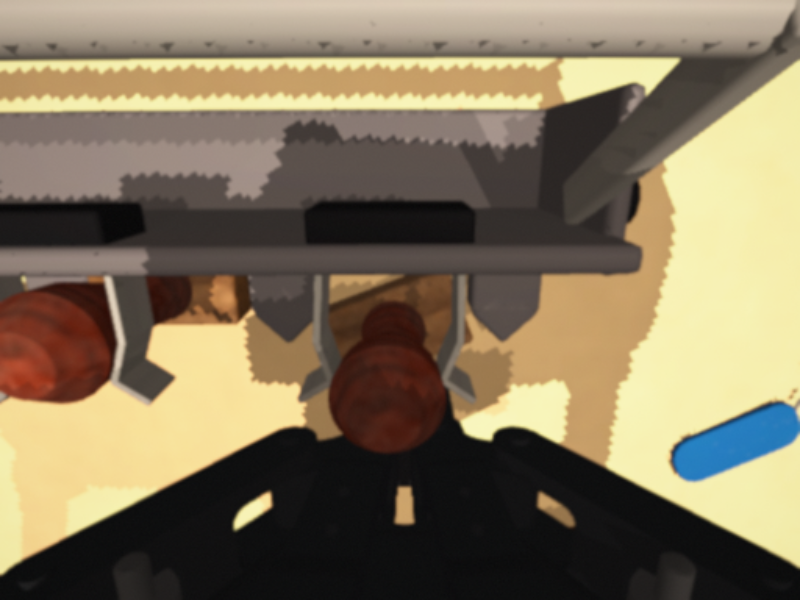

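The block has yawed by about 17° (left side lagging) and jammed in the funnel, with the handle at the lips near (388,390). I'll back off and square it by pushing on its left side.

```bash
python3 -m pendant '{"delta_rot":[[0,0,0],[0,0,0],[0,0,0]],"xyz":[[-0.5,0.29,0.1],[0,0,0],[0,0,0]],"jaw":[-1,-1,-1]}' 30
python3 - <<'E'
from h import *
s=get_state();x=np.array([.866,-.5]);y=np.array([.5,.866])
d=s["eef_pos"][:2]-np.array([493,-289]);print("rel right seat",d@x,d@y,s["force"])
im=capture("wrist")[:,:,::-1]
cv2.imwrite("pics/w6.png",cv2.resize(im[90:310,120:400],(763,600)))
E
```

```text
t: 6.55
eef_pos: [454.8, -267.4, 29.5]
orientation: [0.0, 0.965, -0.262, 0.001]
force: [0.7, -0.0, 0.4]
finger_gap: -0.0
grip_force: 0.0
rel right seat -43.82237567324025 -0.41778363969783305 [ 0.73829915 -0.02022371  0.37355798]
```

View pics/w6.png

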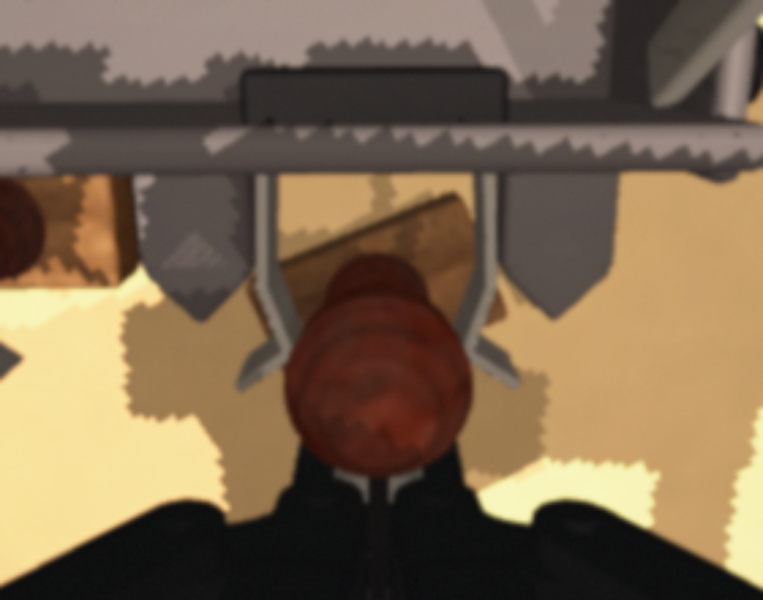

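```bash
python3 - <<'E'
from h import *
c=camera_model("wrist");k=1/2.725;x=np.array([.866,-.5]);y=np.array([.5,.866])
for n,u,v,z in [("knob",378,383,62),("blk BR",460,195,18),("blk BL",285,265,18),("blk FL",252,288,18),("tipL",203,320,10),("tipR",554,318,10),("lipL",240,385,56),("lipR",518,383,56)]:
    p=at(c,(120+u*k,90+v*k),z)-np.array([493,-289]);print(n,(p@x).round(1),(p@y).round(1))
E
```

```text
knob -15.3 0.4
blk BR 2.6 -14.5
blk BL -10.3 17.6
blk FL -14.7 23.9
tipL -23.6 35.3
tipR -23.5 -34.6
lipL -18.0 20.1
lipR -17.9 -19.4
```

```bash
python3 -m pendant '{"delta_rot":[[0,0,0],[0,0,0],[0,0,0],[0,0,0],[0,0,0],[0,0,0],[0,0,0]],"xyz":[[-0.22,0.125,0],[0.19,0.325,-0.13],[0,0,0],[0.1,-0.058,0],[0.1,-0.058,0],[0.1,-0.058,0],[0,0,0]],"jaw":[-1,-1,-1,-1,-1,-1,-1]}' 30
python3 -m pendant '{"delta_rot":[[0,0,0],[0,0,0],[0,0,0],[0,0,0]],"xyz":[[-0.25,0.145,0],[-0.19,-0.325,0],[0,0,0.53],[0,0,0]],"jaw":[-1,-1,-1,-1]}' 30
python3 - <<'E'
from h import *
s=get_state();x=np.array([.866,-.5]);y=np.array([.5,.866])
d=s["eef_pos"][:2]-np.array([493,-289]);print("rel right seat",d@x,d@y,s["force"])
im=capture("wrist")[:,:,::-1]
cv2.imwrite("pics/w7.png",cv2.resize(im[90:310,120:400],(763,600)))
E
```

```text
t: 7.3
eef_pos: [462.2, -254.2, 21.9]
orientation: [-0.001, 0.965, -0.262, -0.003]
force: [-2.0, 4.2, -3.5]
finger_gap: 0.3
grip_force: 2.9
t: 7.7
eef_pos: [448.7, -265.4, 47.5]
orientation: [0.001, 0.965, -0.262, 0.003]
force: [-0.2, 0.6, -0.3]
finger_gap: 0.0
grip_force: 0.0
rel right seat -50.147797450400915 -1.646332138156309 [-0.21358553  0.62340645 -0.31731487]
```

View pics/w7.png

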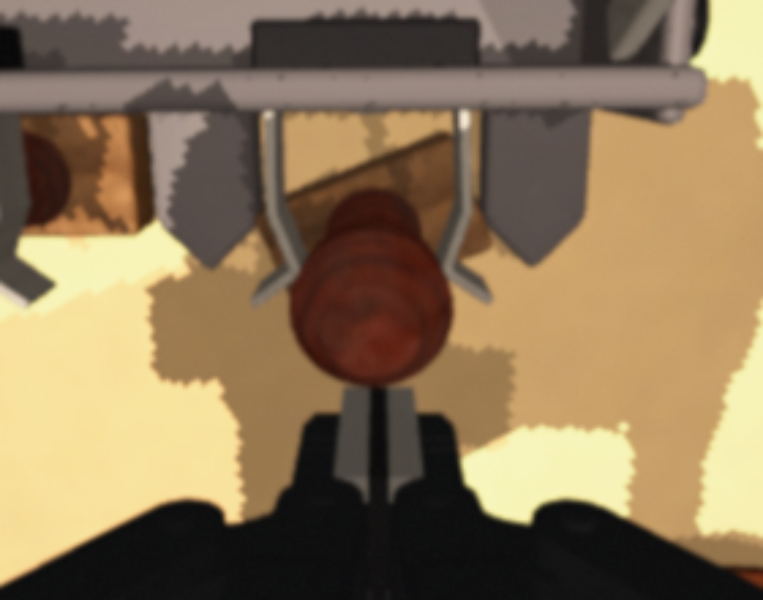

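The block is still yawed by about 20°; the push only just touched it. I'll push the left side about 9 mm further.

```bash
python3 -m pendant '{"delta_rot":[[0,0,0],[0,0,0],[0,0,0],[0,0,0],[0,0,0],[0,0,0],[0,0,0]],"xyz":[[0.23,0.4,0],[0,0,-0.6],[0,0,0],[0.11,-0.063,0],[0.11,-0.063,0],[0.11,-0.063,0],[0,0,0]],"jaw":[-1,-1,-1,-1,-1,-1,-1]}' 30
python3 -m pendant '{"delta_rot":[[0,0,0],[0,0,0],[0,0,0],[0,0,0]],"xyz":[[-0.33,0.19,0],[-0.21,-0.364,0],[0,0,0.58],[0,0,0]],"jaw":[-1,-1,-1,-1]}' 30
python3 - <<'E'
from h import *
s=get_state();x=np.array([.866,-.5]);y=np.array([.5,.866])
d=s["eef_pos"][:2]-np.array([493,-289]);print("rel right seat",d@x,d@y,s["force"])
im=capture("wrist")[:,:,::-1];c=camera_model("wrist")
cv2.imwrite("pics/w8.png",im)
# rectify counter plane z=18 to rack frame, sample intensity columns, find the block's back edge
g=cv2.cvtColor(im,cv2.COLOR_BGR2GRAY)
for yy in (14,11,8,-8,-11,-14):
    xs=np.arange(-14,14,1.)
    P=[np.r_[np.array([493,-289])+a*x+yy*y,18] for a in xs]
    uv=proj(c,P).astype(np.float32)
    v=cv2.remap(g,uv[:,:1],uv[:,1:],cv2.INTER_LINEAR)[:,0]
    print(yy,v.tolist())
E
```

```text
t: 8.45
eef_pos: [467.1, -252.6, 20.0]
orientation: [-0.001, 0.965, -0.262, -0.003]
force: [-5.0, 6.0, 1.8]
finger_gap: -0.1
grip_force: 2.7
t: 8.85
eef_pos: [450.4, -263.8, 47.2]
orientation: [0.001, 0.965, -0.262, 0.003]
force: [0.7, -1.0, -0.0]
finger_gap: 0.2
grip_force: 0.0
rel right seat -49.48777589926724 0.5507163403280629 [ 0.65706533 -0.99387656 -0.02055533]
14 [50, 49, 48, 52, 58, 59, 67, 77, 80, 71, 51, 59, 122, 163, 166, 165, 165, 164, 165, 164, 166, 164, 151, 106, 112, 132, 139, 140]
11 [50, 46, 45, 47, 54, 63, 74, 80, 85, 85, 68, 49, 69, 139, 166, 167, 166, 165, 166, 166, 166, 167, 158, 110, 112, 131, 139, 141]
8 [28, 29, 30, 29, 28, 34, 49, 71, 82, 83, 81, 63, 48, 70, 126, 161, 165, 164, 165, 165, 166, 165, 148, 106, 111, 131, 139, 140]
-8 [32, 33, 35, 37, 41, 52, 63, 67, 68, 67, 72, 81, 86, 83, 79, 76, 55, 57, 124, 165, 167, 166, 157, 116, 113, 131, 139, 141]
-11 [84, 86, 84, 83, 77, 67, 69, 70, 70, 73, 76, 79, 84, 84, 83, 81, 70, 51, 55, 123, 162, 164, 147, 113, 113, 131, 138, 141]
-14 [77, 81, 83, 85, 87, 79, 67, 65, 68, 72, 75, 76, 79, 82, 84, 84, 80, 66, 50, 72, 146, 167, 163, 123, 112, 131, 139, 142]
```

```bash
cat > edge.py <<'E'
from h import *
import sys
x=np.array([.866,-.5]);y=np.array([.5,.866])
def run(seat):
    s=get_state();d=s["eef_pos"][:2]-seat;print("TCP rel seat",(d@x).round(1),(d@y).round(1),s["eef_pos"][2].round(1),s["force"].round(1))
    im=capture("wrist");c=camera_model("wrist");g=cv2.cvtColor(im,cv2.COLOR_RGB2GRAY)
    cv2.imwrite(f"pics/e{s['t']:.2f}.png",im[:,:,::-1])
    for yy in (14,11,8,-8,-11,-14):
        xs=np.arange(-8,18,1.)
        uv=proj(c,[np.r_[seat+a*x+yy*y,18] for a in xs]).astype(np.float32)
        print(yy,cv2.remap(g,uv[:,:1],uv[:,1:],cv2.INTER_LINEAR)[:,0].tolist())
if __name__=="__main__": run(np.array([float(sys.argv[1]),float(sys.argv[2])]))
E
python3 -m pendant '{"delta_rot":[[0,0,0],[0,0,0],[0,0,0],[0,0,0],[0,0,0],[0,0,0],[0,0,0],[0,0,0]],"xyz":[[0.15,0.26,0],[0,0,-0.55],[0,0,0],[0.092,-0.053,0],[0.092,-0.053,0],[0.092,-0.053,0],[0.092,-0.053,0],[0,0,0]],"jaw":[-1,-1,-1,-1,-1,-1,-1,-1]}' 30
python3 -m pendant '{"delta_rot":[[0,0,0],[0,0,0],[0,0,0],[0,0,0]],"xyz":[[-0.37,0.21,0],[-0.15,-0.26,0],[0,0,0.55],[0,0,0]],"jaw":[-1,-1,-1,-1]}' 30
python3 edge.py 493 -289
```

```text
t: 9.7
eef_pos: [465.8, -257.3, 21.1]
orientation: [-0.001, 0.965, -0.262, -0.004]
force: [-5.5, 5.4, 2.5]
finger_gap: -0.1
grip_force: 1.5
t: 10.1
eef_pos: [450.0, -264.0, 46.8]
orientation: [0.001, 0.965, -0.262, 0.003]
force: [1.3, -0.5, -0.2]
finger_gap: -0.0
grip_force: 0.0
TCP rel seat -49.7 0.2 46.8 [ 1.3 -0.5 -0.2]
14 [68, 73, 75, 80, 78, 59, 52, 107, 160, 165, 165, 164, 165, 164, 166, 166, 156, 114, 109, 130, 138, 141, 141, 136, 121, 76]
11 [55, 61, 73, 81, 86, 78, 53, 61, 129, 165, 166, 165, 166, 165, 166, 167, 162, 123, 110, 129, 139, 141, 142, 136, 120, 78]
8 [35, 55, 75, 81, 83, 83, 64, 49, 85, 152, 166, 165, 164, 165, 166, 166, 154, 106, 109, 130, 139, 141, 142, 136, 121, 75]
-8 [47, 61, 67, 67, 69, 79, 84, 83, 82, 79, 58, 57, 117, 166, 167, 167, 164, 125, 111, 129, 139, 141, 142, 137, 119, 75]
-11 [68, 69, 70, 70, 75, 80, 85, 88, 88, 86, 74, 53, 65, 130, 166, 166, 149, 106, 108, 128, 139, 142, 142, 136, 120, 77]
-14 [67, 68, 68, 72, 75, 77, 80, 81, 83, 82, 77, 61, 50, 91, 160, 168, 162, 116, 109, 129, 139, 142, 142, 135, 119, 76]
```

```bash
python3 -m pendant '{"delta_rot":[[0,0,0],[0,0,0],[0,0,0],[0,0,0],[0,0,0],[0,0,0],[0,0,0],[0,0,0],[0,0,0]],"xyz":[[0.17,0.29,0],[0,0,-0.55],[0,0,0],[0.12,-0.069,0],[0.12,-0.069,0],[0.12,-0.069,0],[0.12,-0.069,0],[0.12,-0.069,0],[0,0,0]],"jaw":[-1,-1,-1,-1,-1,-1,-1,-1,-1]}' 30
python3 -m pendant '{"delta_rot":[[0,0,0],[0,0,0],[0,0,0],[0,0,0]],"xyz":[[-0.6,0.345,0],[-0.17,-0.29,0],[0,0,0.55],[0,0,0]],"jaw":[-1,-1,-1,-1]}' 30
python3 edge.py 493 -289
```

```text
t: 11.05
eef_pos: [475.5, -261.8, 20.6]
orientation: [-0.001, 0.965, -0.262, -0.004]
force: [-6.3, 4.3, -0.1]
finger_gap: 0.2
grip_force: 0.0
t: 11.45
eef_pos: [450.4, -264.1, 47.0]
orientation: [0.001, 0.965, -0.262, 0.004]
force: [0.4, -0.7, 0.6]
finger_gap: 0.3
grip_force: 0.0
TCP rel seat -49.4 0.3 47.0 [ 0.4 -0.7  0.6]
14 [39, 43, 46, 45, 43, 44, 49, 50, 48, 51, 56, 63, 73, 78, 80, 70, 102, 108, 113, 131, 139, 141, 142, 134, 118, 71]
11 [46, 42, 38, 39, 42, 43, 42, 42, 44, 50, 56, 59, 60, 70, 83, 72, 109, 116, 113, 131, 139, 141, 142, 135, 116, 73]
8 [46, 47, 46, 45, 41, 39, 41, 42, 40, 41, 48, 57, 66, 80, 84, 69, 88, 95, 113, 131, 139, 142, 141, 133, 116, 73]
-8 [49, 47, 44, 41, 42, 44, 45, 43, 48, 65, 78, 83, 81, 81, 83, 73, 116, 115, 112, 130, 139, 141, 142, 136, 117, 71]
-11 [36, 36, 37, 39, 41, 44, 53, 66, 68, 76, 83, 86, 87, 89, 88, 76, 110, 105, 112, 131, 140, 142, 142, 136, 118, 73]
-14 [38, 43, 59, 70, 70, 67, 69, 70, 75, 77, 79, 82, 80, 80, 79, 73, 119, 111, 110, 130, 139, 141, 141, 134, 118, 71]
```

The back edge is now uniform across y, so the block has squared and sprung in. I'll firm it up with a push on the handle.

```bash
python3 -m pendant '{"delta_rot":[[0,0,0],[0,0,0],[0,0,0],[0,0,0],[0,0,0],[0,0,0],[0,0,0],[0,0,0]],"xyz":[[0.12,-0.069,0],[0.12,-0.069,0],[0.12,-0.069,0],[0.12,-0.069,0],[0.12,-0.069,0],[0.06,-0.035,0],[0.06,-0.035,0],[0,0,0]],"jaw":[-1,-1,-1,-1,-1,-1,-1,-1]}' 30
python3 - <<'E'
from h import *
s=get_state();x=np.array([.866,-.5]);y=np.array([.5,.866])
d=s["eef_pos"][:2]-np.array([493,-289]);print("rel right seat",d@x,d@y,s["force"])
E
python3 -m pendant '{"delta_rot":[[0,0,0],[0,0,0],[0,0,0],[0,0,0],[0,0,0],[0,0,0]],"xyz":[[-0.7,0.4,0],[-0.5,0.29,0.5],[0,0,1],[0,0,1],[0,0,0],[0,0,0]],"jaw":[-1,-1,1,1,1,1]}' 30
python3 - <<'E'
from h import *
im=capture("wrist")[:,:,::-1];np.save("c.npy",{k:np.array(v) for k,v in camera_model("wrist").items()},allow_pickle=True)
cv2.imwrite("pics/w9.png",cv2.resize(im,(800,600)))
print(get_state()["eef_pos"])
E
```

```text
t: 12.3
eef_pos: [474.1, -276.8, 43.1]
orientation: [-0.001, 0.965, -0.261, -0.003]
force: [-5.9, 2.0, 3.6]
finger_gap: -0.0
grip_force: 3.2
rel right seat -22.45815974544805 1.1243123897316658 [-5.91420925  2.04832293  3.5967335 ]
t: 12.9
eef_pos: [429.4, -251.1, 145.6]
orientation: [0.001, 0.965, -0.261, 0.002]
force: [1.3, 0.4, -0.1]
finger_gap: 57.4
grip_force: 0.0
[ 428.28676337 -250.35534287  143.92110358]
```

```bash
cat > knob.py <<'E'
from h import *
x=np.array([.866,-.5]);y=np.array([.5,.866]);M=np.array([528,-228.5])
def knobs():
    im=capture("wrist");c=camera_model("wrist")
    h=cv2.cvtColor(im,cv2.COLOR_RGB2HSV)
    m=(((h[...,0]<9)|(h[...,0]>172))&(h[...,1]>120)&(h[...,2]>30)).astype(np.uint8)
    m=cv2.morphologyEx(m,cv2.MORPH_OPEN,np.ones((5,5)))
    n,l,st,ce=cv2.connectedComponentsWithStats(m)
    for i in range(1,n):
        if st[i,4]>150:
            p=at(c,ce[i],62)-M;print("blob",ce[i].round(0),st[i,:].tolist(),"rack",(p@x).round(1),(p@y).round(1),"world",p+M)
knobs();print(get_state()["eef_pos"])
E
python3 knob.py
```

```text
blob [159. 106.] [142, 89, 36, 35, 1012] rack -3.3 0.7 world [ 525.5 -226.2]
blob [260. 106.] [243, 89, 35, 35, 972] rack -3.6 -69.2 world [ 490.3 -286.6]
blob [ 58. 285.] [34, 261, 53, 48, 1155] rack -145.3 99.3 world [451.8 -69.8]
[ 427.6223873  -249.94947528  142.90009795]
```

```bash
python3 -m pendant '{"delta_rot":[[0,0,-0.4],[0,0,-0.4],[0,0,0],[0,0,0],[0,0,0],[0,0,0],[0,0,0],[0,0,0]],"xyz":[[-0.1,0.9,0.2],[-0.1,0.9,0.2],[-0.1,0.9,0.2],[-0.1,0.9,0],[-0.1,0.9,0],[-0.1,0.9,0],[0,0,0],[0,0,0]],"jaw":[0.4,0.4,0.4,0.4,0.4,0.4,0.4,0.4]}' 30
python3 knob.py
python3 - <<'E'
from h import *
im=capture("wrist")[:,:,::-1];cv2.imwrite("pics/w10.png",cv2.resize(im,(800,600)))
print({k:np.array(v).tolist() for k,v in camera_model("wrist").items()})
E
```

```text
t: 13.8
eef_pos: [403.3, -33.8, 166.4]
orientation: [0.0, 0.956, -0.294, -0.001]
force: [0.0, -0.6, 0.4]
finger_gap: 59.7
grip_force: 0.0
blob [133.  50.] [114, 0, 42, 106, 3672] rack -85.5 190.2 world [549.1 -21. ]
blob [495.  90.] [482, 78, 25, 23, 277] rack -133.4 -79.9 world [ 372.5 -231. ]
blob [496. 112.] [482, 103, 30, 20, 287] rack -150.0 -82.9 world [ 356.6 -225.3]
blob [250. 135.] [235, 120, 30, 30, 719] rack -153.1 109.9 world [450.4 -56.8]
[403.66670827 -34.54321697 166.73465304]
{'fx': 293.5295310027865, 'fy': 293.5295310027865, 'cx': 258.4219897674886, 'cy': 194.70354652114895, 'distortion': [-0.010512032082794824, 0.0, 0.0, 0.0, 0.0], 'R': [[-0.5639039324055899, -0.825840014143629, 0.0007912374894787826], [-0.7927125519690097, 0.5415518296619855, 0.27987215963817846], [-0.23155812438412537, 0.1571937875013154, -0.9600369514777539]], 't': [199.80062302203933, 323.3345678567635, 405.0682002944448]}
```

View pics/w10.png

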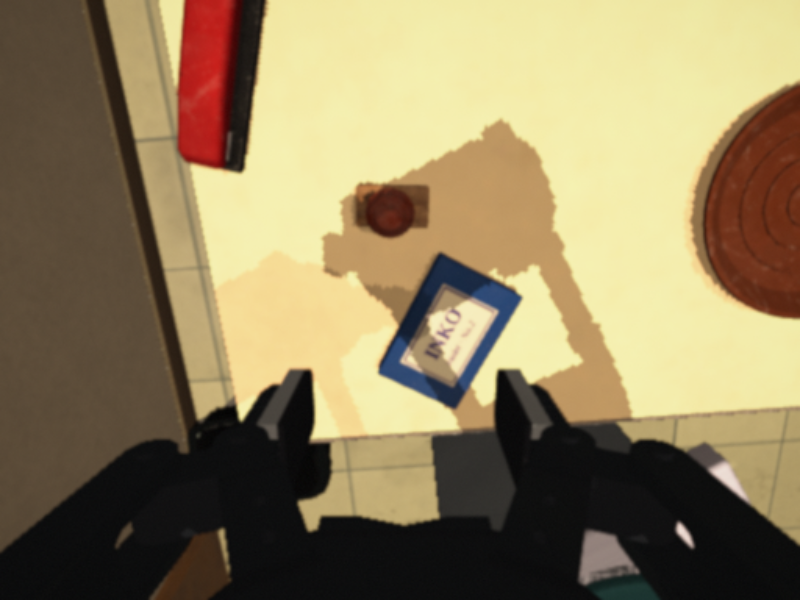

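```bash
python3 - <<'E'
from h import *
c=camera_model("wrist");k=1/1.5625
q=np.array([at(c,(u*k,v*k),18) for u,v in [(357,184),(428,186),(428,228),(357,226)]]);print(q.mean(0),np.linalg.norm(q[0]-q[1]),np.linalg.norm(q[1]-q[2]),np.degrees(np.arctan2(*(q[0]-q[1])[::-1])))
e=get_state();print(e["eef_pos"],q.mean(0)-e["eef_pos"][:2]);R=e["orientation"];print(2*np.degrees(np.arctan2(R[2],R[1]))+90)
E
```

```text
[449.5 -56.8] 42.10581907527747 24.739644298170518 54.08267599495647
[403.95162649 -34.98202506 167.01094335] [ 45.54837351 -21.81797494]
55.676406645434824
```

```bash
python3 -m pendant '{"delta_rot":[[0,0,-0.2],[0,0,0],[0,0,0],[0,0,0],[0,0,0],[0,0,0],[0,0,0],[0,0,0]],"xyz":[[0.6,-0.28,-0.3],[0.55,-0.27,-0.3],[0,0,-1],[0,0,-1],[0,0,-0.6],[0,0,-0.4],[0,0,-0.17],[0,0,0]],"jaw":[0.4,0.4,0.4,0.4,0.4,0.4,0.4,0.4]}' 30
python3 -m pendant '{"delta_rot":[[0,0,0],[0,0,0],[0,0,0],[0,0,0],[0,0,0]],"xyz":[[0,0,0],[0,0,0],[0,0,0],[0,0,0],[0,0,0]],"jaw":[-1,-1,-1,-1,-1]}' 30
```

```text
t: 14.7
eef_pos: [449.4, -57.3, 15.9]
orientation: [0.0, 0.953, -0.304, -0.001]
force: [0.6, 0.4, 0.4]
finger_gap: 59.8
grip_force: 0.0
t: 15.2
eef_pos: [451.2, -56.6, 18.0]
orientation: [-0.0, 0.953, -0.303, 0.001]
force: [-0.9, -0.9, 4.3]
finger_gap: 43.1
grip_force: 31.5
```

```bash
python3 -m pendant '{"delta_rot":[[0,0,0],[0,0,0.36],[0,0,0.36],[0,0,0.36],[0,0,0],[0,0,0],[0,0,0],[0,0,0],[0,0,0]],"xyz":[[0,0,0.15],[0.535,-0.7,0],[0.535,-0.7,0],[0.535,-0.69,0],[0,0,0],[0,0,-0.1],[0.195,-0.11,-0.03],[0.195,-0.11,0],[0,0,0]],"jaw":[-1,-1,-1,-1,-1,-1,-1,-1,-1]}' 30
python3 edge.py 563 -168 | head -1
```

```text
t: 16.1
eef_pos: [529.5, -147.7, 18.1]
orientation: [-0.0, 0.966, -0.258, -0.0]
force: [0.6, -0.7, -0.9]
finger_gap: 43.4
grip_force: 31.0
TCP rel seat -39.2 0.8 18.1 [ 0.6 -0.7 -0.9]
```

```bash
python3 -m pendant '{"delta_rot":[[0,0,0],[0,0,0],[0,0,0],[0,0,0],[0,0,0],[0,0,0],[0,0,0],[0,0,0],[0,0,0],[0,0,0],[0,0,0]],"xyz":[[0.03,-0.03,0],[0,0,0],[0,0,0],[0,0,0],[-0.4,0.23,0],[-0.4,0.23,0],[0,0,0.7],[0,0,0],[0,0,0],[0,0,0],[0,0,0]],"jaw":[-1,-1,0.4,0.4,0.4,0.4,0.4,-1,-1,-1,-1]}' 30
python3 - <<'E'
import edge,numpy as np
from h import *
import edge
edge.run(np.array([563,-168])-16*edge.x)
E
python3 knob.py
```

```text
t: 17.25
eef_pos: [498.7, -131.5, 44.9]
orientation: [-0.0, 0.966, -0.258, -0.001]
force: [0.3, -0.2, -0.2]
finger_gap: 1.6
grip_force: 0.0
TCP rel seat -57.9 -0.5 44.9 [ 0.3 -0.2 -0.2]
14 [167, 167, 166, 166, 167, 166, 166, 165, 160, 135, 99, 114, 166, 218, 230, 236, 237, 237, 237, 237, 237, 237, 237, 237, 237, 236]
11 [167, 167, 166, 166, 166, 165, 166, 166, 167, 165, 169, 212, 236, 218, 172, 210, 235, 237, 237, 235, 228, 222, 235, 234, 221, 191]
8 [167, 168, 166, 166, 165, 164, 164, 165, 165, 166, 165, 165, 178, 224, 236, 203, 169, 174, 186, 196, 168, 171, 197, 224, 236, 238]
-8 [167, 166, 167, 166, 166, 166, 166, 166, 166, 165, 166, 166, 165, 166, 165, 171, 217, 238, 239, 238, 238, 238, 237, 237, 236, 236]
-11 [167, 167, 167, 166, 166, 167, 167, 166, 165, 154, 133, 144, 158, 164, 164, 165, 165, 177, 222, 237, 237, 237, 237, 236, 236, 236]
-14 [166, 167, 166, 166, 166, 166, 163, 149, 172, 229, 227, 230, 222, 192, 152, 109, 93, 127, 186, 216, 223, 228, 186, 172, 174, 175]
blob [445. 107.] [411, 73, 71, 70, 3895] rack -2.4 0.5 world [ 526.2 -226.9]
blob [385. 110.] [376, 92, 19, 36, 506] rack -3.6 23.1 world [ 536.4 -206.7]
blob [ 25. 219.] [0, 126, 57, 194, 9436] rack -47.0 168.2 world [571.4 -59.3]
blob [256. 199.] [227, 163, 59, 71, 3077] rack -38.4 71.3 world [ 530.4 -147.5]
[ 498.78209159 -131.50297532   45.04921296]
```

```bash
python3 -m pendant '{"delta_rot":[[0,0,0],[0,0,0],[0,0,0],[0,0,0],[0,0,0],[0,0,0],[0,0,0],[0,0,0],[0,0,0],[0,0,0]],"xyz":[[-0.1,0.08,0],[0,0,-0.4],[0,0,-0.18],[0.11,-0.06,0],[0.15,-0.087,0],[0.15,-0.087,0],[0.15,-0.087,0],[0.15,-0.087,0],[0.15,-0.087,0],[0,0,0]],"jaw":[-0.26,-0.26,-0.26,-0.26,-0.26,-0.26,-0.26,-0.26,-0.26,-0.26]}' 30
python3 edge.py 563 -168
```

```text
t: 18.35
eef_pos: [530.3, -148.7, 22.7]
orientation: [0.0, 0.966, -0.258, 0.0]
force: [-0.4, -0.6, 0.3]
finger_gap: 31.8
grip_force: 0.0
TCP rel seat -38.0 0.4 22.7 [-0.4 -0.6  0.3]
14 [76, 75, 76, 81, 82, 67, 50, 51, 47, 40, 69, 69, 75, 78, 80, 82, 93, 113, 93, 54, 43, 44, 45, 46, 47, 48]
11 [78, 78, 80, 83, 85, 71, 53, 52, 48, 42, 75, 69, 75, 79, 80, 81, 79, 75, 67, 50, 44, 44, 43, 45, 46, 46]
8 [73, 78, 82, 86, 85, 65, 50, 51, 47, 40, 72, 69, 74, 79, 80, 82, 80, 76, 65, 38, 24, 41, 45, 45, 46, 47]
-8 [80, 83, 82, 82, 84, 67, 54, 52, 47, 42, 69, 68, 75, 78, 80, 81, 79, 75, 65, 37, 19, 18, 19, 34, 45, 46]
-11 [85, 87, 88, 90, 90, 74, 55, 51, 49, 43, 73, 69, 74, 79, 80, 81, 80, 75, 65, 40, 19, 18, 19, 19, 24, 40]
-14 [80, 83, 82, 83, 83, 68, 55, 53, 47, 41, 65, 68, 75, 79, 80, 81, 80, 76, 65, 39, 18, 18, 21, 35, 44, 45]
```

```bash
python3 -m pendant '{"delta_rot":[[0,0,0],[0,0,0],[0,0,0],[0,0,0],[0,0,0],[0,0,0]],"xyz":[[-0.6,0.345,0],[0,0,0.57],[0,0,0],[0,0,0],[0.3,-0.173,0],[0.2,-0.116,0]],"jaw":[-0.26,-1,-1,-1,-1,-1]}' 30
python3 -m pendant '{"delta_rot":[[0,0,0],[0,0,0],[0,0,0],[0,0,0],[0,0,0],[0,0,0]],"xyz":[[0.13,-0.075,0],[0.13,-0.075,0],[0.13,-0.075,0],[0.13,-0.075,0],[0.13,-0.075,0],[0,0,0]],"jaw":[-1,-1,-1,-1,-1,-1]}' 30
python3 edge.py 563 -168 | head -4
```

```text
t: 19.0
eef_pos: [527.0, -146.7, 45.2]
orientation: [0.0, 0.966, -0.258, 0.0]
force: [-2.3, 1.5, 1.8]
finger_gap: -0.0
grip_force: 3.6
t: 19.6
eef_pos: [543.9, -157.0, 43.6]
orientation: [-0.002, 0.966, -0.258, -0.011]
force: [-23.2, 14.2, 19.4]
finger_gap: 0.0
grip_force: 13.7
TCP rel seat -22.1 -0.0 43.6 [-23.2  14.2  19.4]
14 [40, 50, 58, 62, 63, 68, 75, 79, 80, 81, 77, 69, 54, 28, 16, 17, 16, 17, 17, 17, 17, 17, 13, 10, 10, 10]
11 [42, 42, 35, 32, 49, 68, 76, 79, 80, 80, 77, 69, 54, 27, 16, 16, 16, 18, 17, 18, 17, 16, 12, 10, 9, 10]
8 [42, 41, 41, 41, 50, 66, 76, 80, 80, 80, 77, 70, 54, 25, 16, 17, 17, 17, 17, 18, 18, 17, 12, 11, 11, 10]
```

```bash
python3 -m pendant '{"delta_rot":[[0,0,0],[0,0,0],[0,0,0],[0,0,0],[0,0,0],[0,0,0],[0,0,0],[0,0,0]],"xyz":[[-0.7,0.4,0],[-0.7,0.4,0.2],[0,-0.3,1],[-0.2,-0.4,1],[-0.2,-0.5,1],[0,-0.5,0.8],[0,0,0],[0,0,0]],"jaw":[-1,-1,-1,-1,-1,-1,-1,-1]}' 30
python3 knob.py
```

```text
t: 20.45
eef_pos: [481.1, -198.3, 206.8]
orientation: [0.0, 0.966, -0.259, 0.002]
force: [-0.8, 0.6, -0.5]
finger_gap: -0.0
grip_force: 0.0
blob [123.  18.] [117, 12, 13, 12, 151] rack 87.1 117.1 world [ 662.  -170.7]
blob [186. 128.] [173, 117, 26, 24, 537] rack -3.0 70.6 world [ 560.7 -165.8]
blob [262. 130.] [249, 118, 26, 25, 515] rack -4.6 1.3 world [ 524.7 -225.1]
blob [337. 129.] [325, 118, 26, 25, 549] rack -4.1 -68.2 world [ 490.4 -285.5]
blob [ 80. 186.] [62, 138, 38, 98, 2756] rack -57.3 177.4 world [567.1 -46.2]
[ 479.97854027 -197.31766044  205.09955293]
```

All three knobs read the same x and sit 70 mm apart, so both stamps are home. Next is the keeper.

```bash
python3 -m pendant '{"delta_rot":[[0,0,0],[0,0,0],[0,0,0],[0,0,0],[0,0,0],[0,0,0],[0,0,0],[0,0,0],[0,0,0]],"xyz":[[0.87,-0.275,0],[0.87,-0.275,0],[0.87,-0.275,0],[0.87,-0.275,0],[0,0,0],[0,0,-1],[0,0,-1],[0,0,-0.8],[0,0,0]],"jaw":[-1,-1,-1,-1,-1,-1,-1,-1,-1]}' 30
python3 - <<'E'
from h import *
s=get_state();x=np.array([.866,-.5]);y=np.array([.5,.866])
d=s["eef_pos"][:2]-np.array([528,-228.5]);print("rack",d@x,d@y,s["eef_pos"][2],s["force"])
E
```

```text
t: 21.4
eef_pos: [612.7, -237.7, 85.1]
orientation: [-0.001, 0.966, -0.258, -0.008]
force: [-0.6, 0.9, -1.4]
finger_gap: 0.1
grip_force: 0.0
rack 77.94516017037495 34.382406041864385 85.07220773611219 [-0.56002315  0.8767264  -1.36910966]
```

```bash
python3 -m pendant '{"delta_rot":[[0,0,0],[0,0,0],[0,0,0],[0,0,0],[0,0,0],[0,0,0],[0,0,0],[0,0,0],[0,0,0]],"xyz":[[-0.21,0.122,0.1],[-0.21,0.122,0],[-0.21,0.122,0],[-0.21,0.122,0],[-0.21,0.122,0],[-0.21,0.122,0],[-0.21,0.122,0],[-0.21,0.122,0],[0,0,0]],"jaw":[-1,-1,-1,-1,-1,-1,-1,-1,-1]}' 30
python3 - <<'E'
from h import *
s=get_state();x=np.array([.866,-.5]);y=np.array([.5,.866])
d=s["eef_pos"][:2]-np.array([528,-228.5]);print("rack",d@x,d@y,s["eef_pos"][2],s["force"])
E
```

```text
t: 22.3
eef_pos: [549.4, -200.7, 96.5]
orientation: [-0.0, 0.966, -0.258, -0.002]
force: [-0.3, -0.3, -0.6]
finger_gap: 0.0
grip_force: 0.0
rack 4.635259726337683 34.724590907797015 96.5083294660716 [-0.28447637 -0.2527045  -0.64166736]
```

```bash
python3 -m pendant '{"delta_rot":[[0,0,0],[0,0,0],[0,0,0],[0,0,0]],"xyz":[[-0.1,0.058,-0.15],[-0.1,0.058,-0.15],[0,0,0],[0,0,0]],"jaw":[-1,-1,-1,-1]}' 30
python3 - <<'E'
from h import *
s=get_state();x=np.array([.866,-.5]);y=np.array([.5,.866]);M=np.array([528,-228.5])
d=s["eef_pos"][:2]-M;print("rack",d@x,d@y,s["eef_pos"][2],s["force"])
# keeper angle: score bar line brightness against its neighbours in the scene and top cameras
for n in ("scene","top"):
    g=cv2.GaussianBlur(cv2.cvtColor(capture(n),cv2.COLOR_RGB2GRAY),(0,0),0.7).astype(np.float32);c=camera_model(n);r=[]
    def line(th,rad):
        P=[np.r_[M+(28-rad*np.cos(th))*x+yy*y,45+rad*np.sin(th)] for yy in np.linspace(-105,105,60)]
        uv=proj(c,P).astype(np.float32);return cv2.remap(g,uv[:,:1],uv[:,1:],cv2.INTER_LINEAR)[:,0]
    L=np.array([line(th,56) for th in np.arange(0,2.3,.1)])
    print(n,[(round(th,1),int(l.mean()),int(l.std())) for th,l in zip(np.arange(0,2.3,.1),L)])
E
```

```text
t: 22.7
eef_pos: [542.9, -196.9, 84.7]
orientation: [-0.0, 0.966, -0.258, -0.001]
force: [-0.2, 0.1, -0.6]
finger_gap: -0.2
grip_force: 0.0
rack -2.8850803533536578 34.78420828636153 84.6856923686307 [-0.1684513   0.13457962 -0.63640847]
scene [(np.float64(0.0), 103, 62), (np.float64(0.1), 110, 70), (np.float64(0.2), 110, 74), (np.float64(0.3), 105, 66), (np.float64(0.4), 95, 40), (np.float64(0.5), 95, 29), (np.float64(0.6), 108, 13), (np.float64(0.7), 127, 26), (np.float64(0.8), 88, 18), (np.float64(0.9), 92, 32), (np.float64(1.0), 107, 59), (np.float64(1.1), 112, 61), (np.float64(1.2), 96, 44), (np.float64(1.3), 76, 43), (np.float64(1.4), 71, 48), (np.float64(1.5), 71, 45), (np.float64(1.6), 77, 49), (np.float64(1.7), 83, 50), (np.float64(1.8), 90, 51), (np.float64(1.9), 100, 54), (np.float64(2.0), 108, 53), (np.float64(2.1), 116, 51), (np.float64(2.2), 123, 50)]
top [(np.float64(0.0), 146, 46), (np.float64(0.1), 143, 48), (np.float64(0.2), 139, 49), (np.float64(0.3), 127, 43), (np.float64(0.4), 96, 26), (np.float64(0.5), 86, 19), (np.float64(0.6), 115, 40), (np.float64(0.7), 95, 34), (np.float64(0.8), 69, 26), (np.float64(0.9), 61, 25), (np.float64(1.0), 60, 26), (np.float64(1.1), 50, 17), (np.float64(1.2), 60, 19), (np.float64(1.3), 65, 23), (np.float64(1.4), 62, 25), (np.float64(1.5), 78, 27), (np.float64(1.6), 103, 36), (np.float64(1.7), 133, 47), (np.float64(1.8), 138, 49), (np.float64(1.9), 146, 50), (np.float64(2.0), 154, 58), (np.float64(2.1), 156, 65), (np.float64(2.2), 159, 66)]
```

The scene camera's line test puts the keeper at about 0.62 rad, with the bar at x≈-18, z≈77, which fits the finger's contact. Next I'll go over the bar and press down.

```bash
python3 -m pendant '{"delta_rot":[[0,0,0],[0,0,0],[0,0,0],[0,0,0],[0,0,0],[0,0,0],[0,0,0],[0,0,0],[0,0,0],[0,0,0]],"xyz":[[0,0,0.7],[-0.45,0.26,0],[0,0,0],[-0.04,0.023,-0.3],[-0.04,0.023,-0.3],[-0.04,0.023,-0.3],[-0.04,0.023,-0.3],[0,0,-0.3],[0,0,-0.1],[0,0,0]],"jaw":[-1,-1,-1,-1,-1,-1,-1,-1,-1,-1]}' 30
python3 - <<'E'
from h import *
s=get_state();x=np.array([.866,-.5]);y=np.array([.5,.866]);M=np.array([528,-228.5])
d=s["eef_pos"][:2]-M;print("rack",d@x,d@y,s["eef_pos"][2],s["force"])
E
```

```text
t: 23.8
eef_pos: [518.9, -182.9, 58.2]
orientation: [-0.0, 0.966, -0.258, -0.002]
force: [-30.1, 12.2, 71.6]
finger_gap: 0.1
grip_force: 35.6
rack -30.66465807041531 34.913871051077756 58.21011722331493 [-30.07587269  12.19266124  71.59897324]
```

```bash
python3 -m pendant '{"delta_rot":[[0,0,0],[0,0,0],[0,0,0],[0,0,0],[0,0,0],[0,0,0]],"xyz":[[0,0,0.6],[0,0,1],[0,0,1],[-0.5,-0.3,1],[0,0,0],[0,0,0]],"jaw":[-1,-1,-1,-1,-1,-1]}' 30
python3 knob.py
python3 - <<'E'
from h import *
x=np.array([.866,-.5]);y=np.array([.5,.866]);M=np.array([528,-228.5])
for n in ("scene","wrist"):
    g=cv2.cvtColor(capture(n),cv2.COLOR_RGB2GRAY);c=camera_model(n)
    for th in np.arange(-.1,.8,.05):
        uv=proj(c,[np.r_[M+(28-56*np.cos(th))*x+yy*y,45+56*np.sin(th)] for yy in np.linspace(-105,105,60)]).astype(np.float32)
        l=cv2.remap(g,uv[:,:1],uv[:,1:],cv2.INTER_LINEAR);print(n,round(th,2),int(l.mean()),int(l.std()),end="; ")
E
```

```text
t: 24.4
eef_pos: [500.0, -195.8, 193.8]
orientation: [0.0, 0.966, -0.258, 0.001]
force: [-0.6, 0.3, -0.6]
finger_gap: 0.1
grip_force: 0.0
blob [131.  30.] [124, 25, 14, 12, 159] rack 89.6 117.9 world [ 664.6 -171.2]
blob [197. 146.] [183, 134, 27, 26, 588] rack -2.3 70.2 world [ 561.1 -166.5]
blob [275. 148.] [262, 135, 27, 26, 564] rack -3.7 1.1 world [ 525.3 -225.7]
blob [353. 147.] [340, 136, 27, 25, 580] rack -3.4 -68.0 world [ 491.  -285.7]
blob [ 86. 202.] [68, 154, 39, 99, 2827] rack -54.5 177.5 world [569.6 -47.5]
[ 499.06659636 -195.14876623  192.22832339]
scene -0.1 109 16; scene -0.05 122 19; scene 0.0 133 26; scene 0.05 134 34; scene 0.1 123 52; scene 0.15 112 65; scene 0.2 105 67; scene 0.25 100 65; scene 0.3 97 58; scene 0.35 94 45; scene 0.4 91 36; scene 0.45 94 34; scene 0.5 99 32; scene 0.55 97 29; scene 0.6 94 27; scene 0.65 92 25; scene 0.7 88 26; scene 0.75 85 26; wrist -0.1 160 46; wrist -0.05 143 39; wrist 0.0 131 30; wrist 0.05 124 24; wrist 0.1 125 23; wrist 0.15 127 23; wrist 0.2 128 24; wrist 0.25 129 25; wrist 0.3 127 26; wrist 0.35 127 27; wrist 0.4 135 33; wrist 0.45 148 42; wrist 0.5 165 48; wrist 0.55 171 48; wrist 0.6 167 42; wrist 0.65 162 33; wrist 0.7 169 31; wrist 0.75 170 32;
```

```bash
python3 -c "
from workcell import *
print(sign_off())"
```

```text
the job is handed in; nothing more can be done
None
```

I handed the job in: both loose stamps are clipped home in the outer bays, the third is still in the middle clip, and the keeper bar is shut against its stop. The arm was clear of everything at hand-in, about 24 s into the 70 s; my last readings agreed, but the judge returned no verdict.

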